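Tuck a guard strip under a lapped cover plate and hold it down

TASK

Of the two chip-guard sections on the bench the one with the green marker is to get the sheet-metal strip; the red one gets none. Take the strip by its upstand and tuck its flat edge under the yellow cover plate of the green-marked section, square, central and fully home against the stop, without lifting the cover plate. Finish with the strip still gripped and firmly pressed down flat, so that its sprung seat stays pushed down; leave the other section and the other things alone.

Things in the scene. Friction and masses are not known exactly. Their poses are not given: they have to be found in the camera images.
- strip: loose grey sheet-metal L strip, 0.15 kg: flat leg 110 mm wide (y), 4 mm thick; along its near edge an upstand to grip, 10 mm thick (x), 110 mm wide (y), its top 56 mm above the underside. Origin: middle of the upstand, 28 mm above the underside. x along the leg, whose free front edge is 95 mm ahead of the origin; z up. Starts flat on the bench
- strip_nose (a point): middle of the strip's free front edge, 95 mm ahead (+x) of its origin, 26 mm below it
- section_a: one of two equal chip-guard sections, fixed to the bench; blue base plate 235 (x) by 150 (y) mm. Origin: on the bench top, on the centre line, 125 mm behind the base's front edge; z up, x from the open front to the hinge at the back. With the strip home against the stop, the strip's origin is at section x = -90 mm, y = 0, 42 mm above the bench before pressing, x axes parallel
- seat_a (a point): point on top of section a's dark sprung seat plate, under the upstand's middle when the strip is home: section x = -90 mm, y = 0, 14 mm above the bench. The seat spans x = -124 to +2 mm and is 142 mm wide
- stop_a (a point): middle of the top edge of section a's fixed dark stop, hidden under the cover plate: an upright face across the section at x = +5 mm, 130 mm wide, up to 21 mm above the bench; the strip's front edge is pushed against it
- section_a_lap (a joint): hinge of section a's yellow cover plate (rad): 0 lying down, grows as its front lifts (0.05: 6 mm at the lip). 134 mm wide, 3 mm thick, 0.2 kg, falls back by itself. Underside 21.5 mm above the bench (7.5 mm above the seat); front lip, section x = -39 to -51 mm, is bent up as a lead-in (mouth about 10 mm). Hinge line at x = +80 mm
- section_a_seat (a joint): how far section a's sprung seat is pushed down (m): 0 free, 0.004 at its bottom stop; 3 N per mm, so 12 N downward reaches the bottom. The strip's weight alone gives about 0.001
- section_b: one of two equal chip-guard sections, fixed to the bench; blue base plate 235 (x) by 150 (y) mm. Origin: on the bench top, on the centre line, 125 mm behind the base's front edge; z up, x from the open front to the hinge at the back. With the strip home against the stop, the strip's origin is at section x = -90 mm, y = 0, 42 mm above the bench before pressing, x axes parallel
- seat_b (a point): point on top of section b's dark sprung seat plate, under the upstand's middle when the strip is home: section x = -90 mm, y = 0, 14 mm above the bench. The seat spans x = -124 to +2 mm and is 142 mm wide
- stop_b (a point): middle of the top edge of section b's fixed dark stop, hidden under the cover plate: an upright face across the section at x = +5 mm, 130 mm wide, up to 21 mm above the bench; the strip's front edge is pushed against it
- section_b_lap (a joint): hinge of section b's yellow cover plate (rad): 0 lying down, grows as its front lifts (0.05: 6 mm at the lip). 134 mm wide, 3 mm thick, 0.2 kg, falls back by itself. Underside 21.5 mm above the bench (7.5 mm above the seat); front lip, section x = -39 to -51 mm, is bent up as a lead-in (mouth about 10 mm). Hinge line at x = +80 mm
- section_b_seat (a joint): how far section b's sprung seat is pushed down (m): 0 free, 0.004 at its bottom stop; 3 N per mm, so 12 N downward reaches the bottom. The strip's weight alone gives about 0.001
- green_marker: green marker button, 26 mm across, 16 mm high, fixed on the hinge block at the back of the section that is to get the strip (section x = 93 mm, y = 0); origin at the centre of its underside, 21 mm above the bench
- red_marker: red marker button of the same size on the other section, which gets none
- spanner: loose double open-ended spanner, 53 x 248 x 9 mm, a bystander lying flat; origin at the centre of its underside
- nut: loose bright hexagon nut, 36 x 41 x 29 mm, a bystander; origin at the centre of its underside
- clamp_strap: loose slotted clamping strap, 36 x 100 x 16 mm, a bystander; origin at the centre of its underside
Not all that is in view belongs to the job. Of the things that look like the strip, the smaller one is meant.

How it is judged (in metres and radians):
At the end, for the whole second after the job is handed in: Strip gripped, at rest, square (5 degrees), central (15 mm) and flat (0.06 rad) in the green-marked section, front edge under the cover plate and home at the stop (about 7 mm), seat pushed down over 2.2 mm (about 7 N), cover plate lying down (under 0.02 rad) (((horizontal distance between green_marker and section_a below 0.12 m and x of strip in the frame of section_a between -0.098 and -0.083 m and y of strip in the frame of section_a between -0.015 and 0.015 m and z of strip in the frame of section_a between 0.033 and 0.0435 m and angle between the x axis of strip and the x axis of section_a, either way round below 0.09 rad and x of strip_nose in the frame of section_a above -0.005 m and value of joint section_a_seat above 0.0022 m and value of joint section_a_lap below 0.02 rad) or (horizontal distance between green_marker and section_b below 0.12 m and x of strip in the frame of section_b between -0.098 and -0.083 m and y of strip in the frame of section_b between -0.015 and 0.015 m and z of strip in the frame of section_b between 0.033 and 0.0435 m and angle between the x axis of strip and the x axis of section_b, either way round below 0.09 rad and x of strip_nose in the frame of section_b above -0.005 m and value of joint section_b_seat above 0.0022 m and value of joint section_b_lap below 0.02 rad)) and angle between strip's own z axis and vertical below 0.06 rad and contact force between the fingers and strip above 2 N and linear speed of strip below 0.02 m/s); the arm keeps its last pose, push and grip.
It fails at once if a cover plate is lifted more than 0.06 rad (7 mm at its lip) (value of joint any of section_a_lap, section_b_lap above 0.06 rad).
It fails at once if the seat of the red-marked section is pushed down more than 2 mm ((horizontal distance between red_marker and section_a below 0.12 m and value of joint section_a_seat above 0.002 m) or (horizontal distance between red_marker and section_b below 0.12 m and value of joint section_b_seat above 0.002 m)).
It fails at once if the spanner, nut or clamp strap is disturbed (moved more than 20 mm) (distance of any of spanner, nut, clamp_strap from where it was at the start of the episode above 0.02 m).
It also fails if it takes over 42 s, if anything falls off the work surface, if the arm or the gripper's body presses on something with over 40 N, if the wrist force passes 120 N, or if a joint passes its speed limit or range.

ROBOT

A 7-joint arm with a two-finger parallel gripper is mounted at the origin on a cart in front of the work surface, level with it; the furniture and walls round the work are solid. World frame = base frame: x ahead of the robot, y to its left, z up, the work surface at z = 0. Lengths are in m, angles in degrees, forces in N, time in s.
With the tool pointing down it reaches from about 0.4 to 0.85 m from the base axis. Payload 10.4 kg.
Tool frame: the origin (TCP) lies between the finger pads; the fingertips stand 22 mm ahead of it and the grasp point (between the pads) lies 3 mm ahead of it; z points along the fingers, y is the direction in which the jaws open and shut (so a half turn about z gives the same grasp; the last joint's range is limited). The gripper opens to 87 mm and grips with 3 to 60 N. Pads are 19 mm wide; open, the fingers measure 117 mm over their backs; the gripper's body (75 mm by 190 mm) begins 51 mm behind the grasp point.
Start: joints at [-76.352, 19.034, -3.707, 83.658, 1.238, 77.344, -5.071], TCP at [0.161, 0.604, 0.245] pointing down, gripper open.
Joint ranges: [-148.97, 148.97], [-28.65, 121.19], [-84.17, 76.75], [9.2, 138.47], [-72.65, 252.65], [3.7, 117.97], [-149.18, 149.18]. Speed limits (degrees/s): [127.2, 127.2, 159.86, 159.86, 180, 180, 180].

INTERFACE

Orientations are given as a 3x3 rotation matrix whose columns are the frame's x, y, z axes.
In Python, from rig import monitor, get_image, r gives the robot as it stands.
- The arm moves only by the tool arm_command, never from a script. Its argument "plan" is a list that holds one entry, the list of rows, each a list of 7 numbers: the shift along the tool's x, y, z in mm, then the turn, a rotation vector about the tool's x, y, z in degrees, then the finger opening in mm, from 0 to 87. In form: [[[dx, dy, dz, rx, ry, rz, gripper], ...]]. A call has 1 to 10 rows; each row shifts and turns the commanded pose from where the row before left it, along the tool's axes as they then stand; what a row does not reach is not made up. A row lasts 1/12 s, in which the tool goes at most 41.7 mm and 7.16 degrees, less where a joint would pass 70% of its speed; a pose out of reach is approached as far as the arm can. A call with a gripper value outside its range is refused whole. The fingers move at their own pace and stop on an object; the grip force is fixed at half the most. Time passes only in rows, so rows that do not move let the fingers close. It gives the time, the measured TCP pose, the force and the opening at its end, in the units of the state.
- monitor.state(): the state, without advancing time (a new reading comes with each control period).
- get_image(name): name is "scene" or "top"; returns a dict with "frame" (400x640x3 uint8, red, green, blue), "range_z" (400x640 float32, m along the optical axis (not along the pixel's ray), 0 where there is no reading), "fx", "fy", "cx", "cy" (pixels), "eye" and "attitude" of the camera in the world. Camera axes: x right, y down, z forward; pixel columns grow to the right and rows downward; lengths in m; the calibration is good to about 2 mm. A picture is of the moment at which its call begins.
- r.finish_job(): hands the job in, once; it reports no verdict.
The state is a dict: "time": time; "qpos": joint angles; "joint_vel": joint speeds; "effort": joint torques, N m; "tcp_pos": TCP position; "tool_rot": TCP orientation; "ft_force": force on the tool from outside, world axes, zero at the start; "wrist_torque": the same for the moment, N m; "width": finger opening in m.
Only numpy, scipy, OpenCV 4.12 (cv2) and the standard library are available. Lean on these libraries where they do the work, as an engineer would, in place of code of your own. Each camera call takes 0.05 s, during which the arm holds its last target. There are 200 camera calls.

## Working session

There is one attempt and no reset: what is moved stays moved. The work goes in short steps, Python scripts to look and compute and a tool call to move; the robot and the scene stay as the last step left them, time stands still between calls to the robot, and variables do not carry over. Pictures are saved under pics/ and viewed, about 8 in all and at most 12, crops included, and the job is handed in when it is done.

Besides the shell and the picture viewer there is one more tool, called after "Emit:" as name(argument=value, ...) on one line, values as JSON. arm_command: Moves the arm, as the interface text tells. Its arguments: {"type":"object","properties":{"plan":{"type":"array","items":{"type":"array","items":{"type":"array","items":{"type":"number"}}}}},"required":["plan"]}

```bash
mkdir -p pics
cat > h.py <<'E'
import numpy as np, cv2, os
from rig import monitor, get_image, r
def pts(im):
    Z=im["range_z"]; v,u=np.mgrid[0:Z.shape[0],0:Z.shape[1]]
    P=np.stack([(u-im["cx"])/im["fx"]*Z,(v-im["cy"])/im["fy"]*Z,Z],-1)
    W=P@np.array(im["attitude"]).T+np.array(im["eye"]); W[Z==0]=np.nan
    return W
def save(im,n): cv2.imwrite(f"pics/{n}.png",cv2.cvtColor(im["frame"],cv2.COLOR_RGB2BGR))
E
python3 - <<'E'
from h import *
for n in("scene","top"):
    im=get_image(n); save(im,n+"0"); print(n,im["eye"],np.round(im["attitude"],3).tolist(),im["fx"]); np.savez(f"{n}0.npz",W=pts(im),f=im["frame"])
s=monitor.state(); print(s["time"],s["tcp_pos"],np.round(s["tool_rot"],3),s["ft_force"],s["width"])
E
```

```text
scene [ 0.12285507 -0.82530999  1.10042103] [[0.87, -0.384, 0.308], [-0.492, -0.666, 0.56], [-0.01, -0.639, -0.769]] 462.2156084628607
top [ 0.37053686 -0.0502757   1.36264433] [[-0.02, -0.991, 0.129], [-1.0, 0.02, -0.004], [0.001, -0.129, -0.992]] 447.9843420551472
0.1 [0.16108596 0.6035483  0.24383863] [[-0.966  0.258 -0.   ]
 [ 0.258  0.966 -0.001]
 [-0.    -0.001 -1.   ]] [-0.04367716 -0.21134477 -1.00292147] 0.08646624131164231
```

View pics/top0.png

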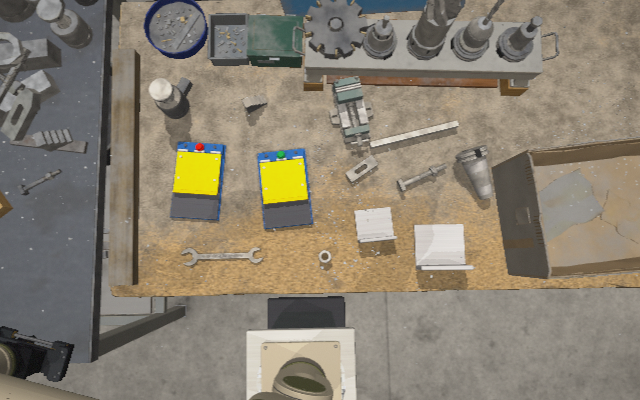

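View pics/scene0.png

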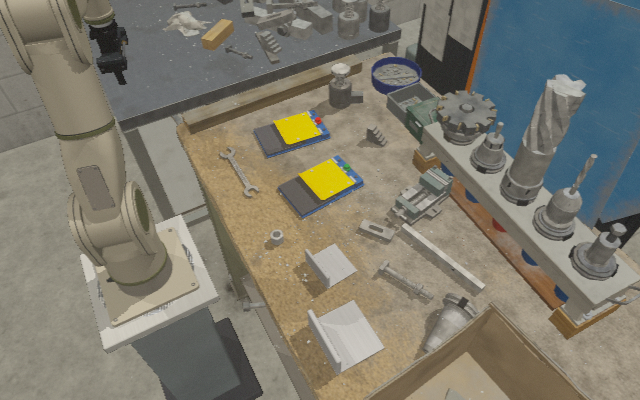

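The top view shows the green section at px (285,190), the red one at (199,180), and the small strip at (375,225) with its upstand near row 240. The bigger look-alike is at (440,247), the nut at (325,257), the spanner at (222,257) and the strap at (361,169).

Run:
```python
from h import *
for n in("top","scene"):
    d=np.load(n+"0.npz"); W=d["W"]; f=d["f"]; hsv=cv2.cvtColor(f,cv2.COLOR_RGB2HSV)
    y=cv2.inRange(hsv,(25,150,120),(35,255,255)); g=cv2.inRange(hsv,(45,120,60),(85,255,255)); 
    k,L,st,c=cv2.connectedComponentsWithStats(y)
    for i in range(1,k):
        if st[i,4]<300: continue
        P=W[L==i]; rc=cv2.minAreaRect(P[:,:2].astype(np.float32)); print(n,"yellow",c[i].round(),np.round(rc[0],4),np.round(rc[1],4),round(rc[2],2),"z",np.nanmedian(P[:,2]).round(4))
    k,L,st,c=cv2.connectedComponentsWithStats(g)
    for i in range(1,k):
        p=np.nanmedian(W[L==i],0)
        if st[i,4]>8 and p[2]<.08: print("green",c[i].round(),st[i,4],p.round(4))
    b=cv2.inRange(hsv,(100,120,40),(125,255,255))
    X=W.reshape(-1,3)
    # strip: in box
    box=(W[...,0]>.25)&(W[...,0]<.52)&(W[...,1]>-.3)&(W[...,1]<-.1)
    m=box&(hsv[...,1]<40)&(hsv[...,2]>130)
    k,L,st,c=cv2.connectedComponentsWithStats(m.astype(np.uint8))
    for i in range(1,k):
        if st[i,4]>150:
            P=W[L==i]; print(n,"strip?",c[i].round(),st[i,4],[np.round(v,4) for v in cv2.minAreaRect(P[:,:2].astype(np.float32))],np.nanpercentile(P[:,2],[5,50,95,99]).round(4))
            for lo,hi in((-.005,.012),(.045,.07)):
                Q=P[(P[:,2]>lo)&(P[:,2]<hi)]
                if len(Q)>10: print("  z",lo,len(Q),[np.round(v,4) for v in cv2.minAreaRect(Q[:,:2].astype(np.float32))])
d=np.load("top0.npz");f=d["f"]
cv2.imwrite("pics/crop.png",cv2.resize(cv2.cvtColor(f[130:270,160:420],cv2.COLOR_RGB2BGR),None,fx=3,fy=3,interpolation=cv2.INTER_CUBIC))
```

```text
top yellow [197. 173.] [0.6212 0.3056] [0.1317 0.1288] 84.15 z 0.0249
top yellow [283. 181.] [0.5889 0.0406] [0.127  0.1306] 8.2 z 0.0251
green [280. 154.] 50 [0.671  0.0506 0.0336]
top strip? [374. 224.] 1180 [array([ 0.4555, -0.2296]), array([0.1004, 0.1123]), np.float64(4.7455)] [-0.0007  0.0047  0.0559  0.059 ]
  z -0.005 1041 [array([ 0.461 , -0.2288]), array([0.0893, 0.1117]), np.float64(5.1366)]
  z 0.045 121 [array([ 0.4103, -0.2326]), array([0.0098, 0.1062]), np.float64(4.8064)]
scene yellow [296. 128.] [0.6211 0.3058] [0.1391 0.1283] 82.16 z 0.024
scene yellow [326. 179.] [0.5887 0.0411] [0.1288 0.1355] 5.59 z 0.0237
green [346. 167.] 29 [0.6688 0.0466 0.0335]
scene strip? [333. 264.] 1068 [array([ 0.4542, -0.222 ]), array([0.104 , 0.1265]), np.float64(4.8953)] [-0.0008  0.0034  0.0552  0.0579]
  z -0.005 932 [array([ 0.4651, -0.2286]), array([0.1274, 0.0953]), np.float64(84.9002)]
  z 0.045 118 [array([ 0.4082, -0.2346]), array([0.0102, 0.1049]), np.float64(4.8953)]
scene strip? [287. 384.] 333 [array([ 0.2691, -0.1775]), array([0.1521, 0.0376]), np.float64(89.7277)] [-0.8585 -0.8497 -0.8404 -0.8375]
```

View pics/crop.png

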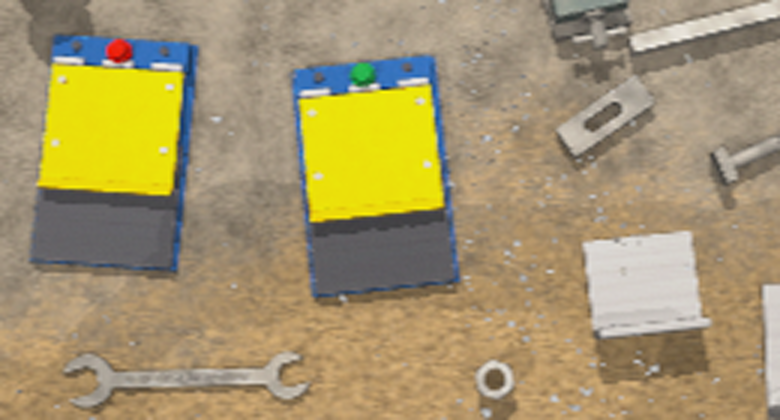

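Emit:
arm_command(plan=[[[-31,-21.5,0,0,0,0,60],[-31,-21.5,0,0,0,0,60],[-31,-21.5,0,0,0,0,60],[-31,-21.5,0,0,0,0,60],[-31,-21.5,0,0,0,0,60],[-31,-21.5,0,0,0,0,60],[-31,-21.5,0,0,0,0,60],[-31,-21.5,0,0,0,0,60],[-31,-21.5,0,0,0,0,60],[-31,-21.5,0,0,0,0,60]]])

```text
time: 0.93
tcp_pos: [0.406, 0.3145, 0.2444]
tool_rot: [[-0.966, 0.258, -0.0], [0.258, 0.966, 0.0], [0.0, 0.0, -1.0]]
ft_force: [0.9, 1.0, 0.3]
width: 0.0601
```

```bash
cat >> h.py <<'E'
from scipy.spatial.transform import Rotation as R
def togo(p,yaw):
    s=monitor.state(); T=np.array(s["tool_rot"]); c,q=np.cos(np.radians(yaw)),np.sin(np.radians(yaw))
    G=np.array([[-q,c,0],[c,q,0],[0,0,-1.]])   # tool y along yaw, z down
    print("t",s["time"],"tcp",np.round(s["tcp_pos"],4),"ft",np.round(s["ft_force"],1),"w",round(s["width"],4))
    print("shift in tool mm",np.round(T.T@(np.array(p)-s["tcp_pos"])*1e3,1),"turn",np.round(R.from_matrix(T.T@G).as_rotvec(degrees=True),2),"shift after turn",np.round(G.T@(np.array(p)-s["tcp_pos"])*1e3,1))
E
python3 - <<'E'
from h import *
togo((.41,-.233,.2),4.8)
# section yaw: fit lines to base outline (blue+dark+yellow) side edges in top view, rays to z planes via depth pts
for n in("top","scene"):
    d=np.load(n+"0.npz"); W=d["W"]; hsv=cv2.cvtColor(d["f"],cv2.COLOR_RGB2HSV)
    near=(abs(W[...,0]-.56)<.17)&(abs(W[...,1]-.037)<.12)&(W[...,2]<.05)
    y=(cv2.inRange(hsv,(25,150,120),(35,255,255))>0)&near
    dk=near&(W[...,2]>.008)&~y&(hsv[...,2]<110)
    for nm,m in(("yellow",y),("all",y|dk),("dark",dk&(W[...,0]<.52))):
        P=W[m]; rc=cv2.minAreaRect(P[:,:2].astype(np.float32)); print(n,nm,np.round(rc[0],4),np.round(rc[1],4),round(rc[2],2))
    Y=W[y]; 
    for a in(4,6,8):
        u=np.array([np.cos(np.radians(a)),np.sin(np.radians(a))]);v=np.array([-u[1],u[0]])
    # row-wise side edge midpoints along x
    xs=np.arange(.54,.64,.005); md=[]
    for x in xs:
        q=Y[abs(Y[:,0]-x)<.004][:,1]; md.append((q.min()+q.max())/2)
    p=np.polyfit(xs,md,1); print(n,"yaw(mid)",np.degrees(np.arctan(p[0])).round(2),"y at x=.59",np.polyval(p,.59).round(4))
E
```

```text
t 0.9333 tcp [0.406  0.3145 0.2444] ft [0.9 1.  0.3] w 0.0601
shift in tool mm [-145.  -528.    44.4] turn [-1.000e-02 -1.000e-02  7.026e+01] shift after turn [-545.9  -41.8   44.4]
top yellow [0.5921 0.0429] [0.1279 0.1342] 5.08
top all [0.5658 0.0402] [0.2211 0.14  ] 4.92
top dark [0.4908 0.0338] [0.0699 0.1398] 5.19
top yaw(mid) 4.95 y at x=.59 0.0426
scene yellow [0.5901 0.0425] [0.1308 0.1369] 4.4
scene all [0.566  0.0403] [0.2314 0.1447] 5.4
scene dark [0.4849 0.0328] [0.072  0.1443] 1.28
scene yaw(mid) 4.5 y at x=.59 0.0418
```

Emit:
arm_command(plan=[[[-24,-30.5,0,0,0,0,60],[-24,-30.5,0,0,0,0,60],[-24,-30.5,0,0,0,0,60],[-24,-30.5,0,0,0,0,60],[-24,-30.5,0,0,0,0,60],[-24,-30.5,0,0,0,0,60],[0,0,0,0,0,7,60],[0,0,0,0,0,7,60],[0,0,0,0,0,7,60],[0,0,0,0,0,7,60]]])

```text
time: 1.77
tcp_pos: [0.497, 0.102, 0.2442]
tool_rot: [[-0.728, 0.686, -0.001], [0.686, 0.728, -0.0], [0.0, -0.0, -1.0]]
ft_force: [-0.5, -0.5, 0.0]
width: 0.06
```

Emit:
arm_command(plan=[[[0,0,0,0,0,7,60],[0,0,0,0,0,7,60],[0,0,0,0,0,7,60],[0,0,0,0,0,7,60],[0,0,0,0,0,7,60],[0,0,0,0,0,7,60]]])

```text
time: 2.27
tcp_pos: [0.4969, 0.1022, 0.2442]
tool_rot: [[-0.082, 0.997, -0.001], [0.997, 0.082, -0.0], [-0.0, -0.001, -1.0]]
ft_force: [0.6, -0.4, 0.1]
width: 0.0601
```

```bash
python3 -c "
from h import *
togo((.41,-.233,.12),4.9)"
```

```text
t 2.2667 tcp [0.4969 0.1022 0.2442] ft [ 0.6 -0.4  0.1] w 0.0601
shift in tool mm [-326.9 -114.1  124.3] turn [-0.04  0.01 -0.19] shift after turn [-326.6 -115.2  124.2]
```

Emit:
arm_command(plan=[[[-36.3,-12.7,10,0,0,0,60],[-36.3,-12.7,10,0,0,0,60],[-36.3,-12.7,15,0,0,0,60],[-36.3,-12.7,15,0,0,0,60],[-36.3,-12.7,15,0,0,0,60],[-36.3,-12.7,15,0,0,0,60],[-36.3,-12.7,15,0,0,0,60],[-36.3,-12.7,15,0,0,0,60],[-36.3,-12.7,14,0,0,0,60],[0,0,0,0,0,0,60]]])

```text
time: 3.1
tcp_pos: [0.408, -0.2394, 0.1186]
tool_rot: [[-0.081, 0.997, -0.003], [0.997, 0.08, -0.002], [-0.002, -0.003, -1.0]]
ft_force: [-1.2, 1.0, 0.9]
width: 0.0596
```

Run:
```python
from h import *
togo((.409,-.233,.038),4.9)
im=get_image("scene"); cv2.imwrite("pics/s1.png",cv2.resize(cv2.cvtColor(im["frame"][170:330,220:460],cv2.COLOR_RGB2BGR),None,fx=3,fy=3))
```

```text
t 3.1 tcp [ 0.408  -0.2394  0.1186] ft [-1.2  1.   0.9] w 0.0596
shift in tool mm [ 6.4  1.8 80.6] turn [-0.19  0.09 -0.28] shift after turn [ 6.3  1.6 80.6]
```

View pics/s1.png

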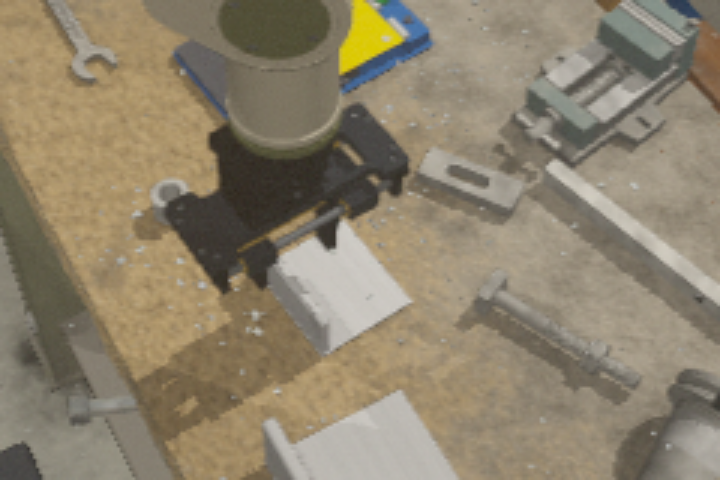

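The fingers straddle the upstand (crop px 300,270) and nothing is in the way. Going down to grip.

Emit:
arm_command(plan=[[[3,1,15,0,0,-0.2,60],[3,1,15,0,0,0,60],[0,0,15,0,0,0,60],[0,0,15,0,0,0,60],[0,0,15,0,0,0,60],[0,0,5.5,0,0,0,60],[0,0,0,0,0,0,60],[0,0,0,0,0,0,30],[0,0,0,0,0,0,0],[0,0,0,0,0,0,0]]])

```text
time: 3.98
tcp_pos: [0.4142, -0.2271, 0.0408]
tool_rot: [[-0.092, 0.996, 0.001], [0.996, 0.092, 0.0], [-0.0, 0.001, -1.0]]
ft_force: [0.1, 0.5, 0.5]
width: 0.0472
```

Emit:
arm_command(plan=[[[0,0,0,0,0,0,0],[0,0,0,0,0,0,0],[0,0,0,0,0,0,0],[0,0,0,0,0,0,0]]])

```text
time: 4.32
tcp_pos: [0.4137, -0.2271, 0.0402]
tool_rot: [[-0.092, 0.996, 0.0], [0.996, 0.092, 0.0], [0.0, 0.0, -1.0]]
ft_force: [-0.1, 0.8, 0.0]
width: 0.0212
```

Emit:
arm_command(plan=[[[0,0,0,0,0,0,0],[0,0,0,0,0,0,0],[0,0,0,0,0,0,0],[0,0,0,0,0,0,0],[0,0,0,0,0,0,0]]])

```text
time: 4.73
tcp_pos: [0.4134, -0.2271, 0.04]
tool_rot: [[-0.091, 0.996, -0.0], [0.996, 0.091, 0.0], [0.0, -0.0, -1.0]]
ft_force: [-1.4, 0.0, 2.2]
width: 0.01
```

Emit:
arm_command(plan=[[[0,0,-10,0,0,0,0],[0,0,-15,0,0,0,0],[0,0,-15,0,0,0,0],[0,0,-15,0,0,0,0],[0,0,-15,0,0,0,0],[0,0,-10,0,0,0,0],[0,0,0,0,0,0,0],[0,0,0,0,0,0,0]]])

```text
time: 5.4
tcp_pos: [0.4139, -0.2269, 0.1203]
tool_rot: [[-0.092, 0.996, 0.001], [0.996, 0.092, 0.0], [0.0, 0.001, -1.0]]
ft_force: [-0.0, 0.8, -2.5]
width: 0.0094
```

Run:
```python
from h import *
togo((.4263,.028+.006,.10),4.9)
im=get_image("scene"); cv2.imwrite("pics/s2.png",cv2.resize(cv2.cvtColor(im["frame"][170:330,220:460],cv2.COLOR_RGB2BGR),None,fx=3,fy=3))
im=get_image("top"); W=pts(im); h=cv2.cvtColor(im["frame"],cv2.COLOR_RGB2HSV)
m=(abs(W[...,0]-.48)<.06)&(abs(W[...,1]+.23)<.09)&(W[...,2]>.06)&(W[...,2]<.11)&(h[...,2]>110)&(h[...,1]<40)
P=W[m]; print(len(P)); rc=cv2.minAreaRect(P[:,:2].astype(np.float32)); print(rc)
A=np.c_[P[:,:2],np.ones(len(P))]; print(np.linalg.lstsq(A,P[:,2],rcond=None)[0], np.median(P[:,2]))
```

```text
t 5.4 tcp [ 0.4139 -0.2269  0.1203] ft [-0.   0.8 -2.5] w 0.0094
shift in tool mm [258.6  36.3  20.4] turn [ 0.07 -0.01  0.38] shift after turn [258.9  34.7  20.3]
326
((0.4587149918079376, -0.19559627771377563), (0.0723661258816719, 0.08247949182987213), 74.29481506347656)
[-0.0074007  -0.00172237  0.08682732] 0.08366445086876051
```

View pics/s2.png

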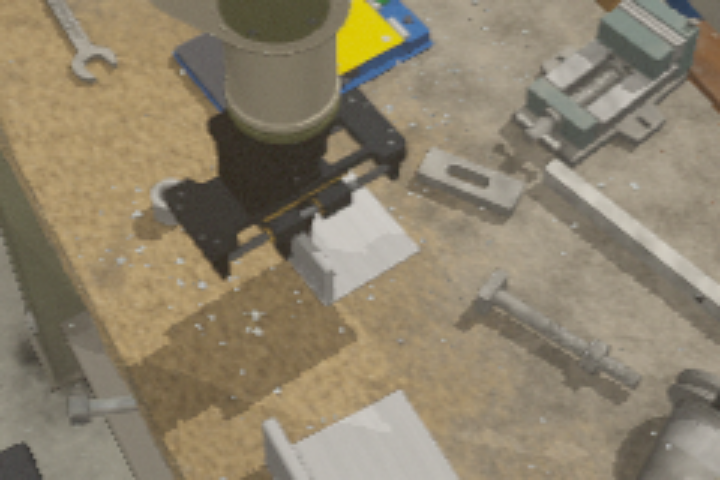

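The strip is gripped (9.4 mm) and flat (tilt 0.007), and its underside is 40 mm below the TCP. Carrying it across to in front of the green section.

Emit:
arm_command(plan=[[[13,1.2,0,0,0,0,0],[26,2.4,0,0,0,0,0],[30,2.8,0,0,0,0,0],[32,3,0,0,0,0,0],[32,3,0,0,0,0,0],[32,3,0,0,0,0,0],[32,3,0,0,0,0,0],[30,2.8,0,0,0,0,0],[20,1.8,0,0,0,0.2,0],[12,1,0,0,0,0,0]]])

```text
time: 6.33
tcp_pos: [0.413, 0.0355, 0.1191]
tool_rot: [[-0.091, 0.996, -0.002], [0.996, 0.091, -0.0], [-0.0, -0.002, -1.0]]
ft_force: [-0.1, -0.9, -1.0]
width: 0.0099
```

Emit:
arm_command(plan=[[[0,0,10,0,0,0,0],[0,0,10,0,0,0,0],[0,0,5,0,0,0,0],[0,0,0,0,0,0,0],[0,0,0,0,0,0,0]]])

```text
time: 6.75
tcp_pos: [0.4134, 0.0327, 0.0946]
tool_rot: [[-0.088, 0.996, -0.001], [0.996, 0.088, -0.001], [-0.001, -0.001, -1.0]]
ft_force: [-0.2, 0.7, -1.9]
width: 0.0096
```

Run:
```python
from h import *
togo((.413,.0335,.0558),4.9)
for n,(a,b,c,d) in {"top":(130,260,230,380),"scene":(130,260,210,400)}.items():
    im=get_image(n); W=pts(im); h=cv2.cvtColor(im["frame"],cv2.COLOR_RGB2HSV)
    cv2.imwrite(f"pics/{n}3.png",cv2.resize(cv2.cvtColor(im["frame"][a:b,c:d],cv2.COLOR_RGB2BGR),None,fx=4,fy=4))
    y=(cv2.inRange(h,(25,150,120),(35,255,255))>0)&(abs(W[...,1]-.04)<.1)
    Y=W[y]; print(n,"y",[np.round(v,4) for v in cv2.minAreaRect(Y[:,:2].astype(np.float32))],np.median(Y[:,2]))
    m=(abs(W[...,0]-.46)<.08)&(abs(W[...,1]-.03)<.09)&(W[...,2]>.045)&(W[...,2]<.09)&(h[...,2]>110)&(h[...,1]<40)
    P=W[m]; print("leg",len(P),P.min(0).round(4),P.max(0).round(4))
    for yy in(-.02,0,.03,.05,.07):
        q=P[abs(P[:,1]-yy)<.006]; 
        if len(q): print("   y",yy,"front x",q[:,0].max().round(4))
    for xx in(.44,.45,.46,.47,.48,.49):
        q=P[abs(P[:,0]-xx)<.005]; 
        if len(q): print("   x",xx,"y",q[:,1].min().round(4),q[:,1].max().round(4))
```

```text
t 6.75 tcp [0.4134 0.0327 0.0946] ft [-0.2  0.7 -1.9] w 0.0096
shift in tool mm [ 0.9 -0.3 38.8] turn [-0.08  0.03  0.13] shift after turn [ 0.8 -0.3 38.8]
top y [array([0.5825, 0.0422]), array([0.1476, 0.1342]), np.float64(5.5186)] 0.024914648974251108
leg 240 [ 0.4134 -0.0241  0.0512] [0.5133 0.0072 0.0742]
   y -0.02 front x 0.5127
   y 0 front x 0.5105
   x 0.44 y -0.0241 -0.0036
   x 0.45 y -0.0215 -0.0039
   x 0.46 y -0.0216 -0.0011
   x 0.47 y -0.0216 0.0015
   x 0.48 y -0.019 0.0045
   x 0.49 y -0.0191 0.0043
scene y [array([0.5897, 0.0427]), array([0.1297, 0.1366]), np.float64(5.1309)] 0.02354132807470266
leg 689 [ 0.4077 -0.0294  0.052 ] [0.511  0.0883 0.09  ]
   y -0.02 front x 0.5087
   y 0 front x 0.5079
   y 0.03 front x 0.5046
   y 0.05 front x 0.5045
   y 0.07 front x 0.5026
   x 0.44 y -0.0265 0.0602
   x 0.45 y -0.0263 0.0686
   x 0.46 y -0.0245 0.0732
   x 0.47 y -0.0231 0.0747
   x 0.48 y -0.0216 0.078
   x 0.49 y -0.021 0.0842
```

View pics/top3.png

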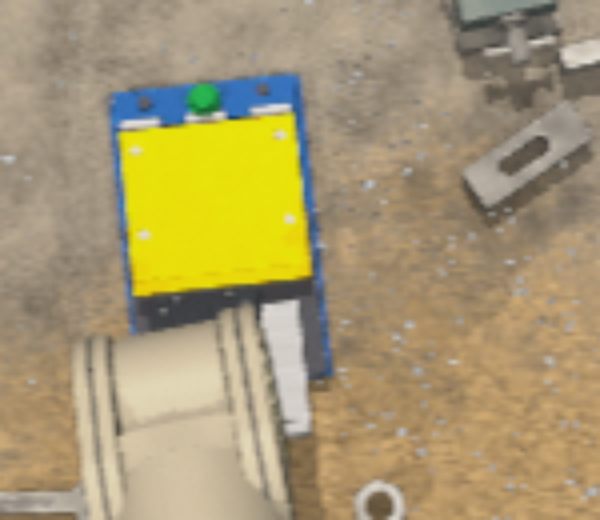

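The top crop shows the strip square and central in front of the cover, its right edge at px (290,370) and the lip at row 290. Lowering it to mouth height.

Emit:
arm_command(plan=[[[0,0,10,0,0,0,0],[0,0,10,0,0,0,0],[0,0,8,0,0,0,0],[0,0,5,0,0,0,0],[0,0,4,0,0,0,0],[0,0,1.5,0,0,0,0],[0,0,0,0,0,0,0],[0,0,0,0,0,0,0],[0,0,0,0,0,0,0]]])

```text
time: 7.6
tcp_pos: [0.414, 0.0331, 0.0569]
tool_rot: [[-0.088, 0.996, 0.001], [0.996, 0.088, 0.0], [0.0, 0.001, -1.0]]
ft_force: [-0.8, -0.1, -1.6]
width: 0.0098
```

Run:
```python
from h import *
togo((.4863,.0398,.0555),4.9)
im=get_image("scene"); W=pts(im)
cv2.imwrite("pics/s4.png",cv2.resize(cv2.cvtColor(im["frame"][130:260,220:390],cv2.COLOR_RGB2BGR),None,fx=4,fy=4,interpolation=cv2.INTER_CUBIC))
h=cv2.cvtColor(im["frame"],cv2.COLOR_RGB2HSV)
m=(abs(W[...,0]-.47)<.035)&(abs(W[...,1]-.03)<.07)&(W[...,2]>.01)&(W[...,2]<.03)&(h[...,2]>110)&(h[...,1]<40)
P=W[m];print(len(P),np.median(P[:,2]));A=np.c_[P[:,:2],np.ones(len(P))]; print(np.linalg.lstsq(A,P[:,2],rcond=None)[0])
```

```text
t 7.6 tcp [0.414  0.0331 0.0569] ft [-0.8 -0.1 -1.6] w 0.0098
shift in tool mm [ 0.3 72.6  1.4] turn [ 0.03 -0.02  0.16] shift after turn [ 0.5 72.6  1.4]
550 0.020248349811147093
[-0.00395325 -0.00085044  0.02196849]
```

View pics/s4.png

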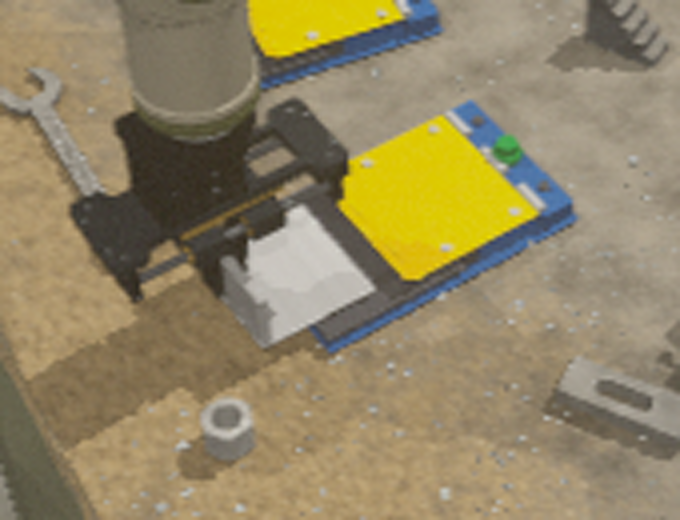

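The strip sits flat just ahead of the lip (crop px 345,290). Its leg top is at about 20.5 mm. I'll lower it 1.5 mm and slide it in.

Emit:
arm_command(plan=[[[0,0,1.5,0,0,0,0],[0,0,0,0,0,0,0],[0,3,0,0,0,0,0],[0,4,0,0,0,0,0],[0,4,0,0,0,0,0],[0,4,0,0,0,0,0],[0,4,0,0,0,0,0],[0,4,0,0,0,0,0],[0,4,0,0,0,0,0],[0,0,0,0,0,0,0]]])

```text
time: 8.48
tcp_pos: [0.4415, 0.0355, 0.0551]
tool_rot: [[-0.088, 0.996, 0.0], [0.996, 0.088, -0.0], [-0.0, 0.0, -1.0]]
ft_force: [-0.0, -0.4, -2.4]
width: 0.0096
```

Run:
```python
from h import *
togo((.4863,.0398,.0555),4.9)
im=get_image("scene"); W=pts(im); np.save("w5",W)
h=cv2.cvtColor(im["frame"],cv2.COLOR_RGB2HSV); W0=np.load("scene0.npz")["W"]
y=(cv2.inRange(h,(25,150,120),(35,255,255))>0)&(abs(W[...,1]-.04)<.08)&(W[...,0]<.66)
f=y&(W[...,0]<.555); print("front z now/start",np.nanmedian(W[f][:,2]),np.nanmedian(W0[f][:,2]))
m=(abs(W[...,0]-.48)<.05)&(abs(W[...,1]-.03)<.07)&(W[...,2]>.01)&(W[...,2]<.03)&(h[...,2]>110)&(h[...,1]<40)
P=W[m];print("leg",len(P),np.median(P[:,2]))
```

```text
t 8.4833 tcp [0.4415 0.0355 0.0551] ft [-0.  -0.4 -2.4] w 0.0096
shift in tool mm [ 0.3 45.  -0.4] turn [0.03 0.01 0.16] shift after turn [ 0.4 45.  -0.4]
front z now/start 0.024184659000115794 0.024447606718229653
leg 547 0.018754653120284237
```

Emit:
arm_command(plan=[[[0,3,0,0,0,0,0],[0,4,0,0,0,0,0],[0,4,0,0,0,0,0],[0,4,0,0,0,0,0],[0,4,0,0,0,0,0],[0,4,0,0,0,0,0],[0,4,0,0,0,0,0],[0,4,0,0,0,0,0],[0,4,0,0,0,0,0],[0,0,0,0,0,0,0]]])

```text
time: 9.37
tcp_pos: [0.4764, 0.0386, 0.0551]
tool_rot: [[-0.088, 0.996, 0.001], [0.996, 0.088, -0.0], [-0.0, 0.001, -1.0]]
ft_force: [-0.3, -0.5, -0.9]
width: 0.0099
```

Emit:
arm_command(plan=[[[0,1.5,0,0,0,0,0],[0,1.5,0,0,0,0,0],[0,1,0,0,0,0,0],[0,1,0,0,0,0,0],[0,0,0,0,0,0,0]]])

```text
time: 9.78
tcp_pos: [0.4807, 0.039, 0.0551]
tool_rot: [[-0.088, 0.996, 0.0], [0.996, 0.088, 0.0], [0.0, 0.0, -1.0]]
ft_force: [-0.8, -0.6, -1.1]
width: 0.0097
```

Emit:
arm_command(plan=[[[0,1,0,0,0,0,0],[0,1,0,0,0,0,0],[0,1,0,0,0,0,0],[0,1,0,0,0,0,0],[0,0,0,0,0,0,0]]])

```text
time: 10.2
tcp_pos: [0.4847, 0.0394, 0.0551]
tool_rot: [[-0.088, 0.996, 0.0], [0.996, 0.088, 0.0], [0.0, 0.0, -1.0]]
ft_force: [0.2, 0.1, -1.3]
width: 0.0101
```

Emit:
arm_command(plan=[[[0,1,0,0,0,0,0],[0,1,0,0,0,0,0],[0,0,0,0,0,0,0]]])

```text
time: 10.45
tcp_pos: [0.4867, 0.0396, 0.0551]
tool_rot: [[-0.088, 0.996, 0.0], [0.996, 0.088, 0.0], [0.0, 0.0, -1.0]]
ft_force: [0.1, 0.0, -2.2]
width: 0.0097
```

Emit:
arm_command(plan=[[[0,1,0,0,0,0,0],[0,1,0,0,0,0,0],[0,0,0,0,0,0,0]]])

```text
time: 10.7
tcp_pos: [0.4885, 0.0396, 0.055]
tool_rot: [[-0.088, 0.996, -0.0], [0.996, 0.088, -0.0], [0.0, -0.0, -1.0]]
ft_force: [0.6, 0.8, -1.3]
width: 0.0097
```

Emit:
arm_command(plan=[[[0,1,0,0,0,0,0],[0,0.5,0,0,0,0,0],[0,0,0,0,0,0,0]]])

```text
time: 10.95
tcp_pos: [0.4888, 0.0396, 0.0545]
tool_rot: [[-0.088, 0.996, -0.003], [0.996, 0.088, -0.0], [-0.0, -0.003, -1.0]]
ft_force: [-4.6, 0.5, 0.3]
width: 0.0097
```

The strip touches the stop (-4.6 N) at x=0.489. Now pressing down.

Emit:
arm_command(plan=[[[0,0.3,0.5,0,0,0,0],[0,0,0.5,0,0,0,0],[0,0,0.5,0,0,0,0],[0,0,0.5,0,0,0,0],[0,0,0.5,0,0,0,0],[0,0,0.5,0,0,0,0],[0,0,0,0,0,0,0]]])

```text
time: 11.53
tcp_pos: [0.4887, 0.0395, 0.0517]
tool_rot: [[-0.088, 0.996, -0.004], [0.996, 0.088, -0.0], [0.0, -0.004, -1.0]]
ft_force: [-9.7, -1.3, 4.8]
width: 0.0101
```

Emit:
arm_command(plan=[[[0,0,0.5,0,0,0,0],[0,0,0.5,0,0,0,0],[0,0,0,0,0,0,0]]])

```text
time: 11.78
tcp_pos: [0.4887, 0.0395, 0.0508]
tool_rot: [[-0.088, 0.996, -0.004], [0.996, 0.088, -0.0], [0.0, -0.004, -1.0]]
ft_force: [-9.6, -2.0, 8.1]
width: 0.0096
```

Emit:
arm_command(plan=[[[0,0,0.5,0,0,0,0],[0,0,0.5,0,0,0,0],[0,0,0.5,0,0,0,0],[0,0,0,0,0,0,0],[0,0,0,0,0,0,0]]])

```text
time: 12.2
tcp_pos: [0.4887, 0.0395, 0.0498]
tool_rot: [[-0.088, 0.996, -0.004], [0.996, 0.088, 0.0], [0.001, -0.004, -1.0]]
ft_force: [-13.0, -1.9, 16.7]
width: 0.0102
```

Run:
```python
from h import *
togo((.4863,.0398,.0555),4.9)
for n in("scene","top"):
    im=get_image(n); W=pts(im)
    h=cv2.cvtColor(im["frame"],cv2.COLOR_RGB2HSV); W0=np.load(n+"0.npz")["W"]
    y=(cv2.inRange(h,(25,150,120),(35,255,255))>0)&(abs(W[...,1]-.04)<.08)&(W[...,0]<.66)
    f=y&(W[...,0]<.56); print(n,"cover front z now/start",np.nanmedian(W[f][:,2]),np.nanmedian(W0[f][:,2]))
    m=(abs(W[...,0]-.5)<.045)&(abs(W[...,1]-.03)<.07)&(W[...,2]>.004)&(W[...,2]<.03)&(h[...,2]>110)&(h[...,1]<40)
    P=W[m]
    if len(P)>20:
        A=np.c_[P[:,:2],np.ones(len(P))];print("leg",len(P),np.median(P[:,2]),np.linalg.lstsq(A,P[:,2],rcond=None)[0])
        for xx in(.505,.51,.515,.52): 
            q=P[abs(P[:,0]-xx)<.004]; print(xx,q[:,1].min().round(4),q[:,1].max().round(4)) if len(q) else 0
    if n=="scene": cv2.imwrite("pics/s6.png",cv2.resize(cv2.cvtColor(im["frame"][110:260,220:400],cv2.COLOR_RGB2BGR),None,fx=4,fy=4,interpolation=cv2.INTER_CUBIC))
```

```text
t 12.2 tcp [0.4887 0.0395 0.0498] ft [-13.   -1.9  16.7] w 0.0102
shift in tool mm [ 0.5 -2.4 -5.7] turn [-0.22 -0.03  0.15] shift after turn [ 0.5 -2.4 -5.7]
scene cover front z now/start 0.02436542582999701 0.024298404497671067
leg 201 0.014145845502536059 [-0.15755754 -0.0006187   0.0959099 ]
0.505 -0.0194 0.0024
0.51 -0.0197 0.0516
0.515 -0.0194 0.0614
0.52 -0.0195 0.0645
top cover front z now/start 0.025962415721605514 0.026083233061877764
leg 72 0.014178104548017934 [-0.0763094   0.05837956  0.05402107]
0.505 -0.0212 0.0001
0.51 -0.0182 0.0001
0.515 -0.0184 0.0027
0.52 -0.0184 -0.0002
```

View pics/s6.png

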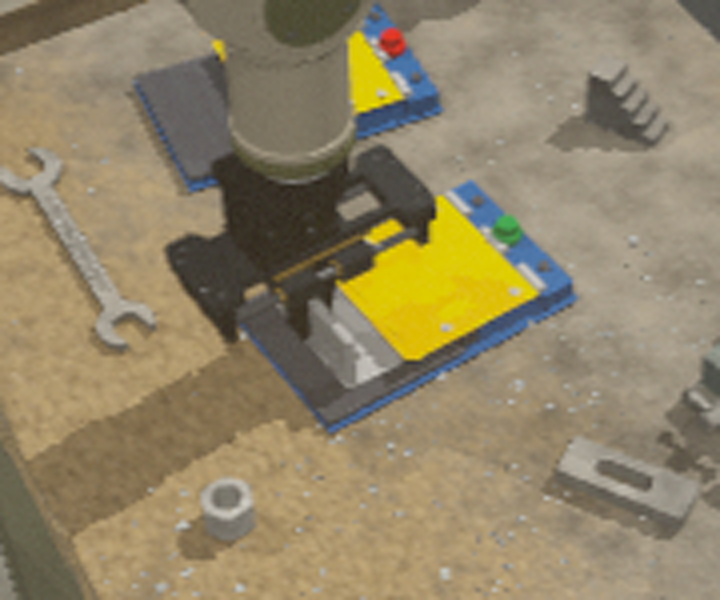

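The strip is tucked under the cover plate and central, and the bystanders are in place. The slope fit picked up upstand pixels, so I'll check flatness again on clean leg pixels, then hand in.

Run:
```python
from h import *
im=get_image("scene"); W=pts(im); h=cv2.cvtColor(im["frame"],cv2.COLOR_RGB2HSV)
m=(W[...,0]>.503)&(W[...,0]<.524)&(abs(W[...,1]-.03)<.05)&(W[...,2]>.004)&(W[...,2]<.0175)&(h[...,2]>90)&(h[...,1]<60)
m=cv2.erode(m.astype(np.uint8),np.ones((3,3)))>0
P=W[m];A=np.c_[P[:,:2],np.ones(len(P))];s=np.linalg.lstsq(A,P[:,2],rcond=None)[0];print(len(P),np.median(P[:,2]),s)
st=monitor.state();print(st["ft_force"],st["width"],st["tcp_pos"])
```

```text
15 0.01346720712815963 [-0.28584716 -0.01423174  0.16120296]
[-12.50927644  -2.42434048  17.24235937] 0.009991030813321885 [0.4887059  0.03951973 0.04984681]
```

```bash
python3 -c "
from rig import r,monitor
print(r.finish_job()); s=monitor.state(); print(s['time'],s['ft_force'],s['width'])"
```

```text
the job is handed in; nothing more can be done
None
the job is handed in; nothing more can be done
```

I gripped the small strip by its upstand and slid it under the green-marked section's cover plate to the stop. I pressed it down and handed the job in with it still gripped. The hand-in gives no verdict, so these are my own last checks, at about 12 s of the 42 s allowed:

- **Home:** contact with the stop was at TCP x = 0.489 m, about 2–3 mm beyond my estimate from the camera. About 13 N still pushes the strip against the stop.
- **Pressed down:** downward push is about 17 N, above the 12 N that bottoms the seat. The leg top reads 14 mm above the bench, which matches a fully pushed-down seat.
- **Central and square:** the strip is within about 1–2 mm of the section's centre line, and its yaw agrees to within about 0.5 degrees.
- **Cover plate:** its front height is unchanged from the start to within 0.2 mm, so it was not lifted.
- **Other things:** the red section, spanner, nut and strap look untouched in the last picture. I did not re-measure them.

**Flatness check that disagreed:** two camera fits of the leg's slope gave implausible values, -0.16 and -0.29. They used few pixels, close to the upstand and the cover edge. I judged the strip flat from three other readings:
- The jaw opening is 10.0 mm, the thickness of the upstand.
- The tool is tilted only 0.004 rad.
- The heights of the strip's underside at the rear and at the leg agree at about 10 mm.

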